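Fit the test gauge to the extinguishing-system coupler

ROBOT

A 7-joint arm with a two-finger parallel gripper is mounted at the origin on the work surface. World frame = base frame: x ahead of the robot, y to its left, z up, the work surface at z = 0. Lengths are in m, angles in rad, forces in N, time in s.
With the tool pointing down it reaches from about 0.425 to 1.025 m from the base axis. Payload 9.4 kg.
Tool frame: the origin (TCP) lies midway between the tips of the shut fingers; the grasp point (between the pads) lies 19 mm behind it (ctrl.grip_point_offset is the distance from the TCP to the grasp point, in m); x points along the fingers, y is the direction in which the jaws open and shut, and the axes are right-handed (so a half turn about x gives the same grasp; the last joint's range is limited). The gripper opens to 93 mm and grips with 3 to 60 N. Pads are 15 mm wide; open, the fingers measure 128 mm over their backs; the gripper's body (75 mm by 188 mm) begins 65 mm behind the grasp point.
Start: joints at [1.17, 0.599, -0.003, 1.599, 0.002, 0.943, -0.08], TCP at [0.231, -0.687, 0.219] pointing down, gripper open.
Joint ranges: [-2.57, 2.57], [-0.35, 1.97], [-1.29, 1.29], [0.11, 2.56], [-1.05, 4.19], [0.11, 1.86], [-2.63, 2.63]. Speed limits (rad/s): [2.22, 2.22, 3.01, 3.01, 3.14, 3.14, 3.14].

INTERFACE

Orientations are given as a unit quaternion [w, x, y, z].
In Python, from cell import ctrl gives the robot as it stands. Calls block until the motion is done:
- ctrl.movep(position, orientation): joint-space move of the TCP to a pose.
- ctrl.move_straight(position, rot=None, max_speed=0.15, max_force=None): straight line of the TCP; rot=None keeps the orientation; max_speed is the mean speed in m/s. With max_force (N) it stops when the force on the tool has changed by that much, and returns True; else False.
- ctrl.movej(angles): joint-space move.
- ctrl.ungrasp() and ctrl.clamp(): open the fingers fully, or close them until they stop; the grip force is fixed at half the most.
- ctrl.wait(seconds).
- ctrl.inverse_kinematics(position, orientation): joint angles nearest the present ones, or None.
- ctrl.get_image(name): name is "side" or "top"; returns the picture (384x512x3 uint8, red, green, blue); there is no depth.
- ctrl.camera_params(name): a dict with "camera_matrix" (3x3 intrinsics, pixels), "eye" and "orientation" of the camera in the world. Camera axes: x right, y down, z forward; pixel columns grow to the right and rows downward; lengths in m; the calibration is good to about 2 mm. A picture is of the moment at which its call begins. camera_params takes no time and is no camera call.
A pose or a line that the arm cannot do raises ctrl.PlanningError and nothing moves.
- ctrl.close_job(): hands the job in, once; it reports no verdict.
Readings, each from a call of its own:
- ctrl.current_t(): time.
- ctrl.current_joint_pos(): joint angles.
- ctrl.current_qvel(): joint speeds.
- ctrl.current_tau(): joint torques, N m.
- ctrl.current_eef_pos(): TCP position.
- ctrl.current_orientation(): TCP orientation.
- ctrl.current_ft_force(): force on the tool from outside, world axes, zero at the start.
- ctrl.current_ft_torque(): the same for the moment, N m.
- ctrl.current_width(): finger opening in m.
Only numpy, scipy, OpenCV 4.12 (cv2) and the standard library are available. Lean on these libraries where they do the work, as an engineer would, in place of code of your own. Each camera call takes 0.05 s, during which the arm holds its last target.

TASK

Fit the round test gauge onto the quick coupler that stands on the metal manifold, for the inspection of the kitchen's extinguishing system. First pull the coupler's sleeve back (down) until it stays back by itself, and let go of it; then take the gauge from the rack and push its plug into the coupler until the sleeve springs fully forward and locks it, and let go. Be gentle: never ram the coupler, which sits on a spring seat and bears no more than about 28 N of downward push; leave the square-headed spare plug in the rack.

Things in the scene. Friction and masses are not known exactly. Their poses are not given: they have to be found in the camera images.
- manifold: aluminium block fixed to the counter, 100 x 140 x 50 mm (x, y, z), with 26 mm pipe stubs out of its y ends (50 mm long at +y, 30 mm at -y); origin at the centre of its underside. The brass quick coupler stands upright on the middle of its top, mouth up: tube 26 mm outside, funnel 24 mm wide at the rim narrowing to an 18 mm bore 5 mm down.
- mouth_mark (a point): nominal centre of the coupler's mouth, z up, 114 mm above the counter, fixed to the manifold. The coupler stands on a threaded stem, screwed in by hand: its true axis is up to 1.5 mm off this point in x and in y, and the whole coupler (sleeve too) stands anywhere from 10 mm lower to 10 mm higher than nominal. That is not measured: feel for it.
- flange_mark (a point): nominal centre of the upper face of the sleeve's flange with the sleeve forward, 27 mm below mouth_mark (off like it). Steel sleeve round the tube: ringed barrel 36 mm outside, 24 mm high above the flange, its top 3 mm below the mouth; flange 48 mm across, 6 mm thick. Sleeve forward, catches shut the bore 9 mm down: no plug can enter.
- sleeve (a joint): travel of the sleeve, m: 0 = forward (up, as at the start), 0.012 = fully back, straight down, hard stop. Its spring pushes up with 2 N at 0, 5 N at 0.012. Pulled past about 0.010, a plunger (dark disc, 18 mm) springs up in the bore and the sleeve, let go, stays back at about 0.008. It springs forward to 0 only when a plug is pushed in deep enough.
- seat (a joint): how far the spring seat under the coupler has sunk, m: it begins to sink at about 3 N of downward push on any part of the coupler, sleeve included, then sinks 1 mm for each 20 N. More than 0.00125 (about 28 N) is ramming the coupler.
- gauge: round steel test gauge, white dial on top, upright in one rack hole; 0.14 to 0.24 kg. Origin at its plug's tip, z up its axis. Brass plug: chamfered nose 16 mm in diameter, 8 mm long; groove 9 mm high; 16 mm stem. Pushed in, it meets the plunger's spring (2 to 7 N, and a few N of rubbing). Tip 23 mm below the true mouth frees the sleeve; 24.5 is a hard stop; locked, it rests at 22.
- gauge_case (a point): middle of the gauge's round case, 52 mm above the plug's tip on the axis; the case is 42 mm in diameter and reaches 18 mm above and below this point. Grip the gauge here.
- rack: grey plastic block fixed to the counter, 70 x 170 x 38 mm, with two 21 mm through holes 45 mm either side of its centre along its y; origin at the centre of its underside. The gauge's case rests on its top, the plug's tip 4 mm above the counter. Gauge and spare may be in either hole.
- spare: steel blanking plug with a square head, 34 x 34 x 20 mm, in the rack's other hole; its head lies 34 to 54 mm above its origin. It stays where it is.
- plunger (a joint): height of the plunger in the bore, m: 0 as at the start (its top 14 mm below the true mouth, held down by the catches); 0.008 = risen (6 mm below the mouth), keeping the sleeve back; pushed down by the plug's tip, -0.008 with the plug locked, -0.0105 its hard stop.
Things that resemble listed ones, but are neither listed nor needed, are in the scene too. What is shaped like the manifold but blue or purple is not meant.

How it is judged:
By the outcome, as a careful person would: the job done as asked, in the order asked, and still so for the second after the job is handed in, with the robot touching nothing.
It also fails if it takes over 67 s, if anything falls off the work surface, if the arm or the gripper's body presses on something with over 40 N, if the wrist force passes 120 N, or if a joint passes its speed limit or range.

## Working session

There is one attempt and no reset: what is moved stays moved. The work goes in short steps, each a Python script; the robot and the scene stay as the last script left them, time stands still between calls to the robot, and variables do not carry over. Pictures are saved under pics/ and viewed, and the job is handed in when it is done.

```bash
ls; mkdir -p pics; python3 - <<'E'
from cell import ctrl
import cv2
for n in("side","top"):
    im=ctrl.get_image(n); cv2.imwrite(f"pics/{n}0.png",cv2.cvtColor(im,cv2.COLOR_RGB2BGR))
    print(n,ctrl.camera_params(n))
print(ctrl.current_t(),ctrl.current_eef_pos(),ctrl.current_orientation(),ctrl.current_width(),ctrl.grip_point_offset,ctrl.current_ft_force())
E
```

```text
pics
side {'camera_matrix': array([[404.82835337,   0.        , 254.76985461],
       [  0.        , 404.82835337, 189.21186334],
       [  0.        ,   0.        ,   1.        ]]), 'eye': array([0.16298703, 0.75144231, 0.7497305 ]), 'orientation': array([ 0.07861554, -0.16954562,  0.88491175, -0.42662053])}
top {'camera_matrix': array([[371.8971167 ,   0.        , 251.76781073],
       [  0.        , 371.8971167 , 195.95205797],
       [  0.        ,   0.        ,   1.        ]]), 'eye': array([0.27539296, 0.01016036, 0.80613845]), 'orientation': array([-0.06086513,  0.71228654, -0.69534739,  0.07372467])}
0.1 [ 0.23052268 -0.68693217  0.21785788] [-0.11353693 -0.69772821 -0.11447116  0.69798357] 0.09276003045571606 0.0188 [0.55045267 0.4233929  0.50773268]
```

View pics/side0.png

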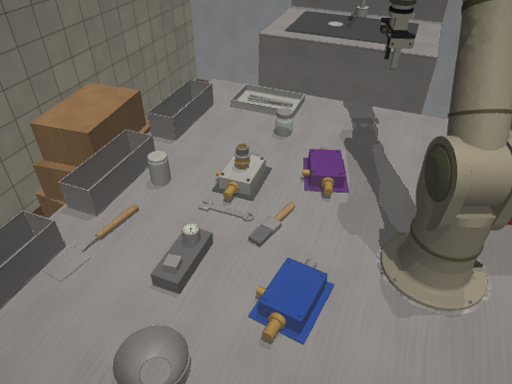

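View pics/top0.png

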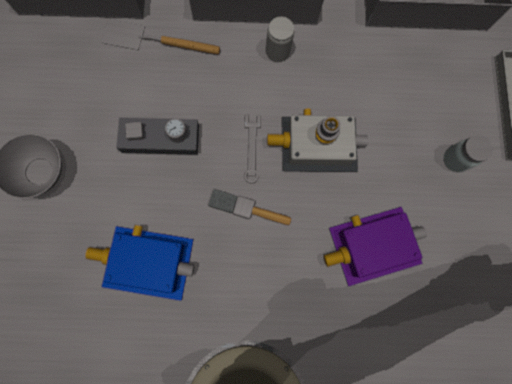

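The silver-white manifold with the brass coupler is at about (325,137) in the top view and (242,170) in the side view. The blue manifold, top (148,262), and the purple one, top (376,247), are decoys. The gauge with the white dial is at top (176,128) and side (190,234). The square spare is at top (134,131). I'll enlarge both areas to confirm.

```bash
python3 - <<'E'
import cv2,numpy as np
s=cv2.imread("pics/side0.png");t=cv2.imread("pics/top0.png")
def c(im,x,y,w,h,k): return cv2.resize(im[y:y+h,x:x+w],None,fx=k,fy=k,interpolation=cv2.INTER_CUBIC)
cv2.imwrite("pics/tA.png",np.hstack([c(t,275,95,100,100,4),c(t,110,95,100,100,4)]))
cv2.imwrite("pics/sA.png",np.hstack([c(s,205,130,80,75,5),c(s,150,215,80,75,5)]))
E
```

```text
(no output)
```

View pics/tA.png

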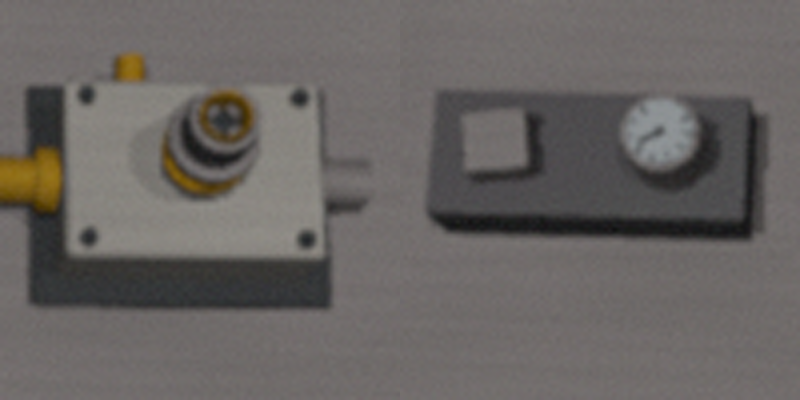

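View pics/sA.png

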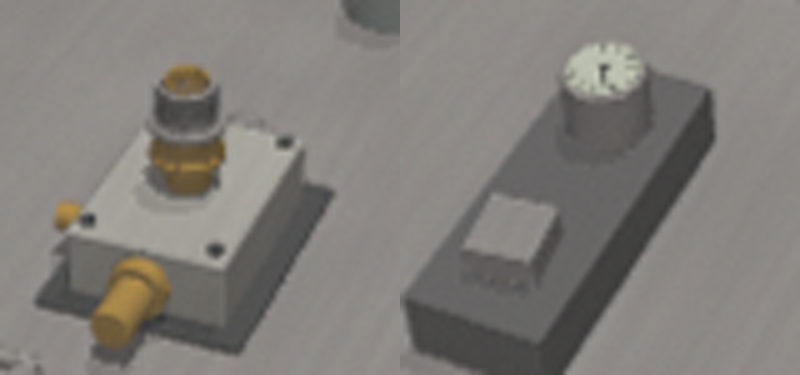

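The crops show the following:
- **Coupler:** mouth centred at top (331,124) and side (242,145), on the white four-bolt block.
- **Gauge:** dial centre at top (174.6,127) and side (190,229).
- **Spare:** the square head is in the other hole.

Next I'll triangulate these points.

```bash
cat > h.py <<'E'
import numpy as np
from cell import ctrl
from scipy.spatial.transform import Rotation as R
def cam(n):
    p=ctrl.camera_params(n); q=p["orientation"]; return p["camera_matrix"],p["eye"],R.from_quat([q[1],q[2],q[3],q[0]]).as_matrix()
def ray(n,u,v):
    K,e,M=cam(n); d=M@np.linalg.solve(K,[u,v,1]); return e,d/np.linalg.norm(d)
def tri(a,b):
    A=[];B=[]
    (e1,d1),(e2,d2)=ray("top",*a),ray("side",*b)
    P1=np.eye(3)-np.outer(d1,d1);P2=np.eye(3)-np.outer(d2,d2)
    x=np.linalg.solve(P1+P2,P1@e1+P2@e2); return x,np.linalg.norm(P1@(x-e1))*2
def plane(n,u,v,z):
    e,d=ray(n,u,v); return e+d*(z-e[2])/d[2]
def proj(n,X):
    K,e,M=cam(n); c=M.T@(np.array(X)-e); c=K@c; return c[:2]/c[2]
E
python3 - <<'E'
from h import *
np.set_printoptions(precision=4,suppress=True)
T=lambda x,y:(275+(x+.5)/4-.5,95+(y+.5)/4-.5); T2=lambda x,y:(110+(x-400+.5)/4-.5,95+(y+.5)/4-.5)
S=lambda x,y:(205+(x+.5)/5-.5,130+(y+.5)/5-.5); S2=lambda x,y:(150+(x-400+.5)/5-.5,215+(y+.5)/5-.5)
print("mouth",tri(T(226,116),S(187,78)))
print("dial",tri(T2(660,130),S2(603,69)))
print("spare",tri(T2(497,139),S2(515,227)))
print("bolts",tri(T(88,95),S(88,220)),tri(T(300,97),S(285,143)) )
print("bolts",tri(T(88,236),S(216,250)),tri(T(88,95),S(88,220)))
print("boltsz50",[plane("top",*T(*p),.05) for p in[(88,95),(300,97),(88,236),(306,239)]])
print("boltsz50 side",[plane("side",*S(*p),.05) for p in[(88,220),(285,143),(216,250)]])
print("rack corners top z38",[plane("top",*T2(*p),.038) for p in[(437,92),(750,98),(748,220),(430,213)]])
E
```

```text
mouth (array([ 0.5548, -0.1521,  0.1253]), np.float64(0.0008650409884730621))
dial (array([0.557 , 0.1608, 0.076 ]), np.float64(0.00010935708098238602))
spare (array([0.5557, 0.2495, 0.0583]), np.float64(0.0010176386075888407))
bolts (array([ 0.5941, -0.0949,  0.0527]), np.float64(0.0006139649424363722)) (array([ 0.5484, -0.2029,  0.071 ]), np.float64(0.07369489444484202))
bolts (array([ 0.5142, -0.0947,  0.0538]), np.float64(0.00011382693200140703)) (array([ 0.5941, -0.0949,  0.0527]), np.float64(0.0006139649424363722))
boltsz50 [array([ 0.5949, -0.0953,  0.05  ]), array([ 0.5973, -0.2105,  0.05  ]), array([ 0.5155, -0.0952,  0.05  ]), array([ 0.5171, -0.2115,  0.05  ])]
boltsz50 side [array([ 0.5961, -0.0982,  0.05  ]), array([ 0.518 , -0.2155,  0.05  ]), array([ 0.516 , -0.0993,  0.05  ])]
rack corners top z38 [array([0.5898, 0.2908, 0.038 ]), array([0.5915, 0.1209, 0.038 ]), array([0.5221, 0.1185, 0.038 ]), array([0.5211, 0.2884, 0.038 ])]
```

```bash
python3 - <<'E'
from h import *
np.set_printoptions(precision=4,suppress=True)
q=ctrl.current_orientation();print(R.from_quat([q[1],q[2],q[3],q[0]]).as_matrix())
for name,y in dict(xp=[1,0,0],xm=[-1,0,0],yp=[0,1,0],ym=[0,-1,0]).items():
    x=np.array([0,0,-1.]);y=np.array(y,float);M=np.c_[x,y,np.cross(x,y)]
    k=R.from_matrix(M).as_quat();Q=[k[3],k[0],k[1],k[2]]
    for p in([.555,-.153,.25],[.555,-.153,.1],[.557,.161,.2]):
        print(name,np.round(Q,4),p,ctrl.inverse_kinematics(p,Q))
E
```

```text
[[-0.0006  0.3182 -0.948 ]
 [ 0.0012 -0.948  -0.3182]
 [-1.     -0.0014  0.0001]]
xp [ 0.5  0.5  0.5 -0.5] [0.555, -0.153, 0.25] [ 0.4891  0.4159 -0.443   1.8938  0.2264  0.8809 -0.0659]
xp [ 0.5  0.5  0.5 -0.5] [0.555, -0.153, 0.1] [ 0.3937  0.5989 -0.3258  2.0309  0.3444  0.5636 -0.1728]
xp [ 0.5  0.5  0.5 -0.5] [0.557, 0.161, 0.2] [ 0.0175  0.5017 -0.5697  1.9322  0.3659  0.811  -0.7522]
xm [-0.5  0.5 -0.5 -0.5] [0.555, -0.153, 0.25] [-0.5257  0.6115  1.1202  1.9528 -0.6595  1.0036 -2.2355]
xm [-0.5  0.5 -0.5 -0.5] [0.555, -0.153, 0.1] [-0.1358  0.6278  0.4603  2.0654 -0.5136  0.5599 -2.4499]
xm [-0.5  0.5 -0.5 -0.5] [0.557, 0.161, 0.2] [ 0.3223  0.6754 -1.1001  1.9147  0.7171  1.0121  2.0379]
yp [0.7071 0.     0.7071 0.    ] [0.555, -0.153, 0.25] [ 0.7295  0.4906 -0.8067  1.8796  0.4303  0.9537  1.2967]
yp [0.7071 0.     0.7071 0.    ] [0.555, -0.153, 0.1] [ 0.616   0.6643 -0.6662  2.0167  0.6498  0.6811  1.0992]
yp [0.7071 0.     0.7071 0.    ] [0.557, 0.161, 0.2] [ 0.2122  0.5862 -0.8847  1.9207  0.5737  0.9087  0.6108]
ym [ 0.      0.7071  0.     -0.7071] [0.555, -0.153, 0.25] [ 0.1957  0.3848 -0.0348  1.9121  0.0175  0.845  -1.4189]
ym [ 0.      0.7071  0.     -0.7071] [0.555, -0.153, 0.1] [ 0.1468  0.5817  0.0344  2.0472 -0.0385  0.5132 -1.3616]
ym [ 0.      0.7071  0.     -0.7071] [0.557, 0.161, 0.2] [-0.2579  0.4525 -0.1708  1.9496  0.1095  0.7482 -2.063 ]
```

```bash
cat >> h.py <<'E'
np.set_printoptions(precision=4,suppress=True)
Q=[.5,.5,.5,-.5]
import cv2
def pic(n,f): cv2.imwrite("pics/"+f,cv2.cvtColor(ctrl.get_image(n),cv2.COLOR_RGB2BGR))
def st(l=""): print(l,"t",round(ctrl.current_t(),2),"p",ctrl.current_eef_pos(),"F",ctrl.current_ft_force(),"w",round(ctrl.current_width(),4))
E
python3 - <<'E'
from h import *
ctrl.movep([.555,-.153,.24],Q); st("above")
print(ctrl.move_straight([.555,-.153,.150],max_speed=.1,max_force=6)); st()
print(ctrl.move_straight([.555,-.153,.105],max_speed=.05,max_force=4)); st()
pic("side","s1.png");pic("top","t1.png")
im=cv2.imread("pics/s1.png")[80:220,160:320];cv2.imwrite("pics/s1c.png",cv2.resize(im,None,fx=5,fy=5,interpolation=cv2.INTER_CUBIC)[:600,:800])
E
```

```text
above t 2.33 p [ 0.5548 -0.1544  0.2398] F [-0.4591 -1.1342  0.1677] w 0.093
False
 t 3.38 p [ 0.5554 -0.153   0.1505] F [0.8991 0.1231 0.3207] w 0.0928
False
 t 4.43 p [ 0.5552 -0.153   0.1052] F [0.1114 0.5364 0.9069] w 0.0932
```

View pics/s1c.png

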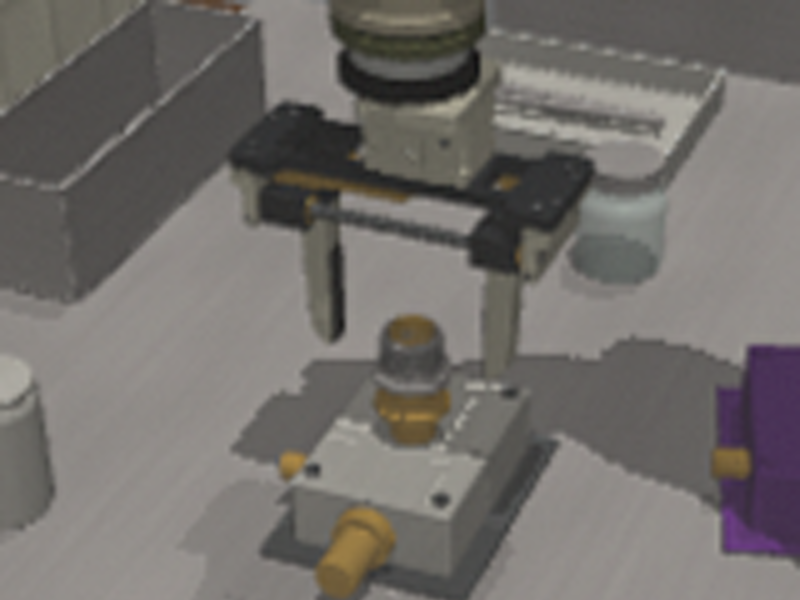

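The open fingers straddle the barrel: tips at crop (332,340) and (500,378), midpoint on the lower barrel at (416,359), above the flange at (411,378). I'll clamp and read the forces.

```bash
python3 - <<'E'
from h import *
ctrl.clamp(); st("clamped"); ctrl.wait(.2); st()
pic("side","s2.png");pic("top","t2.png")
im=cv2.imread("pics/s2.png")[80:220,160:320];cv2.imwrite("pics/s2c.png",cv2.resize(im,None,fx=5,fy=5,interpolation=cv2.INTER_CUBIC)[:600,:800])
E
```

```text
clamped t 5.48 p [ 0.5562 -0.153   0.1052] F [ 3.922  -0.8313 -3.7798] w 0.034
 t 5.68 p [ 0.5561 -0.153   0.1051] F [ 5.1635 -0.5042 -3.0642] w 0.0343
```

View pics/s2c.png

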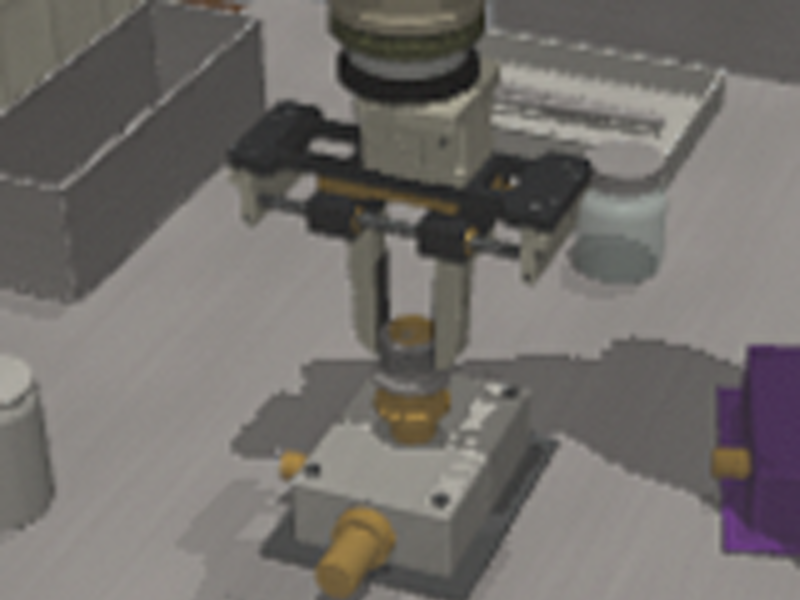

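The jaws hold the barrel and the arm yielded +1 mm in x, so the axis is at x≈0.556. Next I'll pull down slowly with a force stop.

```bash
python3 - <<'E'
from h import *
x,y=.5562,-.153
for z,mf in((.0995,9),(.096,10),(.0935,11),(.0915,11),(.090,11)):
    r=ctrl.move_straight([x,y,z],max_speed=.015,max_force=mf); st((z,r))
    if r or ctrl.current_ft_force()[2]>11: break
pic("side","s3.png")
im=cv2.imread("pics/s3.png")[80:220,160:320];cv2.imwrite("pics/s3c.png",cv2.resize(im,None,fx=5,fy=5,interpolation=cv2.INTER_CUBIC)[:600,:800])
E
```

```text
(0.0995, False) t 6.31 p [ 0.5562 -0.153   0.0995] F [ 3.3022 -0.5229  3.5818] w 0.0343
(0.096, False) t 6.69 p [ 0.5562 -0.153   0.0959] F [3.4846 0.1245 3.1748] w 0.0343
(0.0935, False) t 7.01 p [ 0.5562 -0.153   0.0934] F [ 2.0377 -0.0712  4.345 ] w 0.0342
(0.0915, True) t 7.22 p [ 0.5563 -0.153   0.0924] F [-2.0402  0.5596 13.8896] w 0.0347
```

View pics/s3c.png

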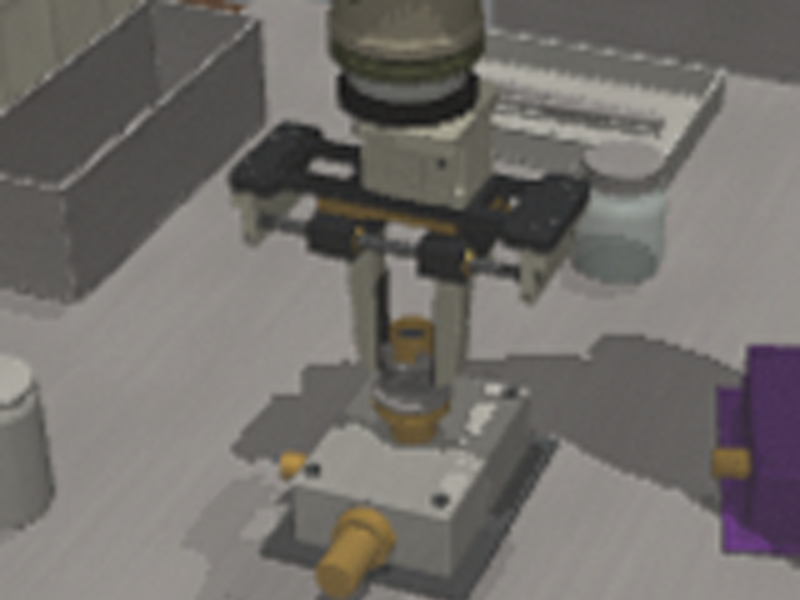

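The sleeve is at its stop: 12.6 mm of travel with the force rising to about 14 N. The dark plunger disc shows in the mouth at crop (412,332). I'll let go and check that the sleeve stays back.

```bash
python3 - <<'E'
from h import *
ctrl.ungrasp(); st("open")
ctrl.move_straight([.5562,-.153,.16],max_speed=.12); st()
ctrl.move_straight([.5562,-.10,.235],max_speed=.2); st()
ctrl.movep([.557,.161,.20],Q); st()
pic("side","s4.png");pic("top","t4.png")
a=cv2.imread("pics/s4.png")[125:205,200:280];b=cv2.imread("pics/t4.png")[95:175,285:365]
cv2.imwrite("pics/c4.png",cv2.resize(np.hstack([a,b]),None,fx=5,fy=5,interpolation=cv2.INTER_CUBIC))
E
```

```text
open t 8.32 p [ 0.5574 -0.1529  0.0921] F [0.027  0.69   0.5789] w 0.0932
 t 9.04 p [ 0.5559 -0.1531  0.1596] F [0.3656 0.0486 0.4236] w 0.0929
 t 9.65 p [ 0.5557 -0.1006  0.2341] F [-0.3303 -0.5815 -0.5736] w 0.0931
 t 10.68 p [0.5573 0.159  0.1995] F [0.2178 0.514  0.2162] w 0.093
```

View pics/c4.png

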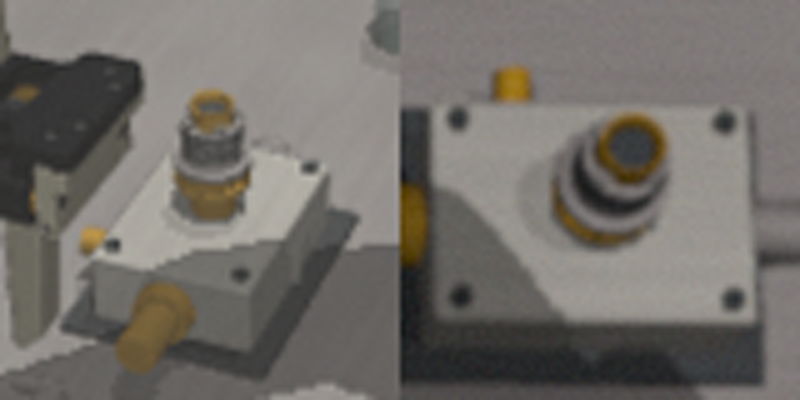

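View pics/s4.png

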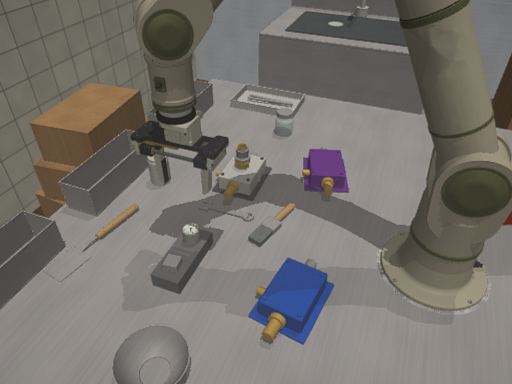

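The sleeve stays back (flange low in both crops), and the dark plunger disc stands near the mouth, at crop (632,147) in the top view. Now the gauge.

```bash
python3 - <<'E'
from h import *
g=[.5575,.1608]
print(ctrl.move_straight([*g,.10],max_speed=.12,max_force=8))
print(ctrl.move_straight([*g,.0425],max_speed=.06,max_force=6)); st()
ctrl.clamp(); st("clamp"); ctrl.wait(.2); st()
print(ctrl.move_straight([*g,.06],max_speed=.05,max_force=10)); st()
ctrl.move_straight([*g,.11],max_speed=.1); st()
ctrl.move_straight([*g,.20],max_speed=.15); st()
ctrl.wait(.2);st()
pic("side","s5.png");pic("top","t5.png")
a=cv2.imread("pics/s5.png")[120:280,130:290]
cv2.imwrite("pics/c5.png",cv2.resize(a,None,fx=3.7,fy=3.7,interpolation=cv2.INTER_CUBIC))
E
```

```text
False
False
 t 12.87 p [0.5577 0.1609 0.0428] F [-0.7888 -0.3016 -0.0998] w 0.093
clamp t 13.72 p [0.5574 0.1608 0.0425] F [-0.5065 -0.8597  0.4739] w 0.0418
 t 13.93 p [0.5575 0.1608 0.0425] F [-0.8252  0.2993 -0.5861] w 0.0417
False
 t 14.43 p [0.5577 0.1608 0.0604] F [-0.0378 -0.6812 -2.0064] w 0.0414
 t 15.07 p [0.5573 0.1606 0.1098] F [-0.066  -0.2972 -1.716 ] w 0.0412
 t 15.82 p [0.557  0.1604 0.1991] F [-0.2161 -0.0839 -1.1734] w 0.0413
 t 16.02 p [0.557  0.1606 0.1989] F [-0.562   0.9273 -1.3523] w 0.0415
```

View pics/c5.png

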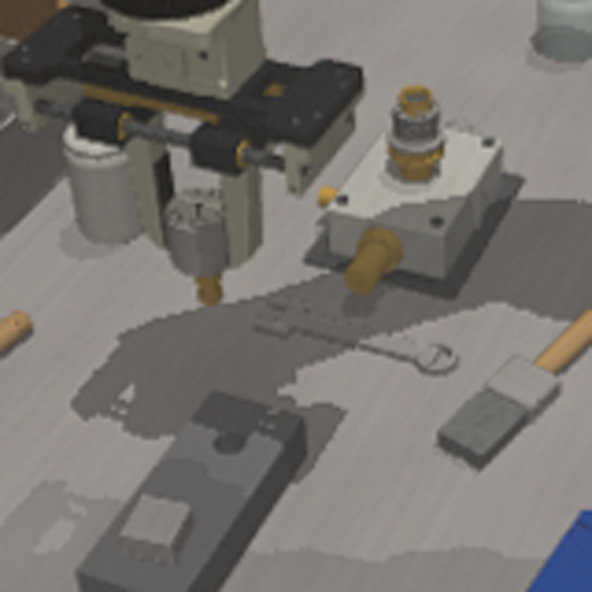

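View pics/t5.png

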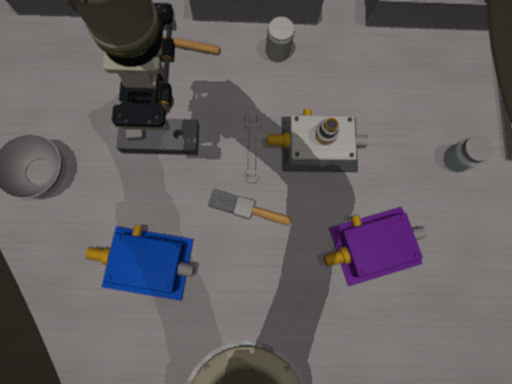

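The gauge is held upright with its plug tip at crop (208,300), and the spare is still in the rack at crop (155,528). Next I'll carry it over the coupler and hover.

```bash
python3 - <<'E'
from h import *
m=[.5563,-.153]
ctrl.move_straight([*m,.20],max_speed=.15); st()
ctrl.move_straight([*m,.174],max_speed=.06,max_force=5); ctrl.wait(.2); st()
pic("side","s6.png")
a=cv2.imread("pics/s6.png")[100:180,200:280]
cv2.imwrite("pics/c6.png",cv2.resize(a,None,fx=7,fy=7,interpolation=cv2.INTER_CUBIC))
for z in(.113,.118,.123,.1355):print(z,(proj("side",[.5563,-.153,z])-[200,100])*7, (proj("side",[.5563,-.151,z])-[200,100])*7)
E
```

```text
t 18.37 p [ 0.5564 -0.1522  0.2   ] F [ 0.3603 -0.2435 -1.3228] w 0.0418
 t 19.15 p [ 0.5565 -0.1531  0.1743] F [-0.1679 -0.2941 -2.0467] w 0.0415
0.113 [292.856  340.1954] [290.9584 342.6521]
0.118 [292.6809 329.9217] [290.7779 332.3721]
0.123 [292.5047 319.5929] [290.5964 322.0369]
0.1355 [292.0603 293.5264] [290.1385 295.954 ]
```

View pics/c6.png

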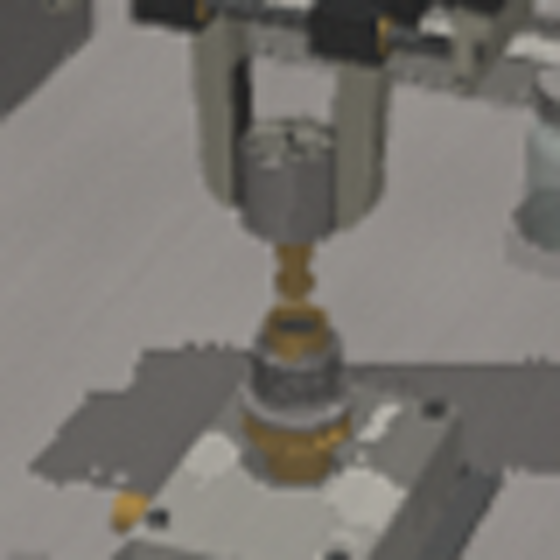

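The plug axis (crop column about 295) is over the mouth (column about 297), so I'll nudge x by +0.5 mm. The mouth row of about 322 implies mouth z≈0.122. I'll feel downward from here.

```bash
python3 - <<'E'
from h import *
m=[.5567,-.153]
for z in(.165,.161,.158,.1555,.1535,.1515,.1495):
    r=ctrl.move_straight([*m,z],max_speed=.02,max_force=6); st((z,r))
    if r: break
    F=ctrl.current_ft_force()
    if np.linalg.norm(F[:2])>5 or F[2]>6: break
E
```

```text
(0.165, False) t 19.8 p [ 0.5567 -0.1529  0.1649] F [ 0.0626 -0.0385 -0.5571] w 0.0419
(0.161, False) t 20.15 p [ 0.5566 -0.153   0.1609] F [-0.2064 -0.1158 -1.2921] w 0.0412
(0.158, False) t 20.45 p [ 0.5566 -0.153   0.1579] F [-0.1253  0.0753 -1.0248] w 0.0417
(0.1555, False) t 20.73 p [ 0.557  -0.153   0.1556] F [ 0.8444 -0.1513 -0.7264] w 0.0416
(0.1535, False) t 20.98 p [ 0.5569 -0.153   0.1537] F [ 0.7197 -0.3927  3.1428] w 0.0414
(0.1515, False) t 21.23 p [ 0.557  -0.153   0.1517] F [ 0.3398 -0.0171  4.343 ] w 0.0415
(0.1495, False) t 21.48 p [ 0.5569 -0.153   0.1496] F [0.7839 0.2101 3.5188] w 0.0417
```

Plunger contact came at TCP z≈0.1545 as predicted, with lateral forces under 1 N. I'll continue in small steps.

```bash
python3 - <<'E'
from h import *
m=[.5568,-.153]
for z in(.147,.1445,.142,.1405,.1395,.1388,.1381,.1375):
    r=ctrl.move_straight([*m,z],max_speed=.015,max_force=8); st((z,r))
    F=ctrl.current_ft_force()
    if r or np.linalg.norm(F[:2])>8 or F[2]>14: break
pic("side","s7.png")
a=cv2.imread("pics/s7.png")[100:180,200:280]
cv2.imwrite("pics/c7.png",cv2.resize(a,None,fx=7,fy=7,interpolation=cv2.INTER_CUBIC))
E
```

```text
(0.147, False) t 21.79 p [ 0.5565 -0.1535  0.1469] F [-0.7858 -2.4551  3.671 ] w 0.0415
(0.1445, False) t 22.11 p [ 0.5565 -0.1535  0.1445] F [-1.3404 -1.5282  5.1471] w 0.0418
(0.142, False) t 22.43 p [ 0.5565 -0.1535  0.1421] F [-1.3005 -2.8192  5.1369] w 0.0413
(0.1405, False) t 22.68 p [ 0.5565 -0.1535  0.1406] F [-1.0777 -2.4955  6.1013] w 0.0416
(0.1395, False) t 22.93 p [ 0.5566 -0.1533  0.1395] F [-0.769  -2.7223  4.0143] w 0.0417
(0.1388, False) t 23.18 p [ 0.5566 -0.1533  0.1387] F [-1.4045 -2.9585  5.0545] w 0.0413
(0.1381, False) t 23.43 p [ 0.5566 -0.1532  0.138 ] F [-2.3929 -3.0682  4.6009] w 0.0419
(0.1375, False) t 23.68 p [ 0.5566 -0.1532  0.1374] F [-3.0156 -2.9072  4.0413] w 0.0415
```

View pics/c7.png

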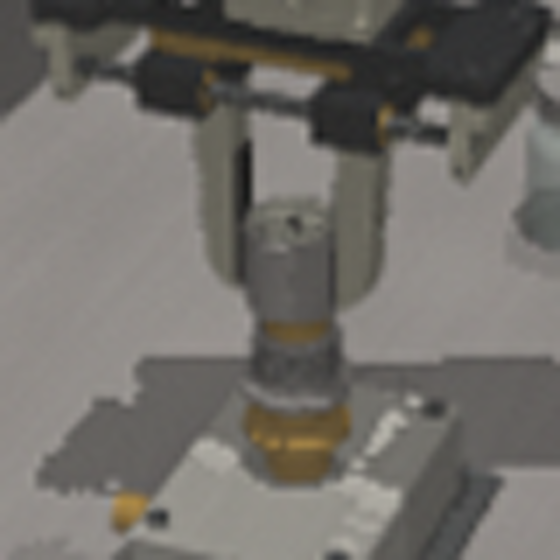

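The sleeve is still back, with brass tube showing below the case at crop (297,330). I'll push further in 0.5 mm steps, shifting slightly along the lateral force.

```bash
python3 - <<'E'
from h import *
m=[.5564,-.1533]
z=.1375
while z>.1325:
    z-=.0005
    r=ctrl.move_straight([*m,z],max_speed=.01,max_force=8); st((round(z,4),r))
    F=ctrl.current_ft_force()
    if r or np.linalg.norm(F[:2])>8 or F[2]>14: break
pic("side","s8.png")
a=cv2.imread("pics/s8.png")[100:180,200:280]
cv2.imwrite("pics/c8.png",cv2.resize(a,None,fx=7,fy=7,interpolation=cv2.INTER_CUBIC))
E
```

```text
(0.137, False) t 23.98 p [ 0.5566 -0.1532  0.1371] F [-1.5005 -4.191   5.626 ] w 0.0416
(0.1365, False) t 24.23 p [ 0.5566 -0.1533  0.1368] F [-2.0218 -2.7338  8.1517] w 0.042
(0.136, False) t 24.48 p [ 0.5566 -0.1533  0.1366] F [-2.2444 -2.8603 11.076 ] w 0.0411
(0.1355, False) t 24.73 p [ 0.5566 -0.1533  0.1364] F [-3.9582 -2.8974 14.3413] w 0.0414
```

View pics/c8.png

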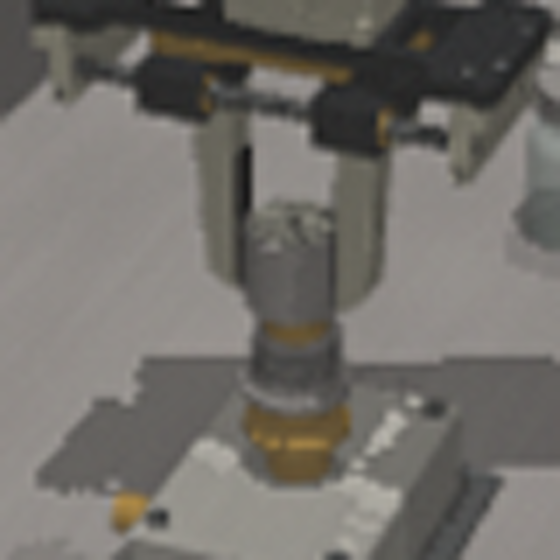

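Force is now rising at about seat stiffness, so this is a hard stop. I'll compare the sleeve height across the forward, back and present pictures.

```bash
python3 - <<'E'
import cv2,numpy as np
a=[cv2.resize(cv2.imread(f"pics/{n}.png")[130:180,230:255],None,fx=8,fy=11,interpolation=cv2.INTER_CUBIC) for n in("side0","s6","s7","s8")]
im=np.hstack(a)
for y in range(0,550,50): im[y]=(0,255,0)
cv2.imwrite("pics/cmp.png",im)
E
```

```text
(no output)
```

View pics/cmp.png

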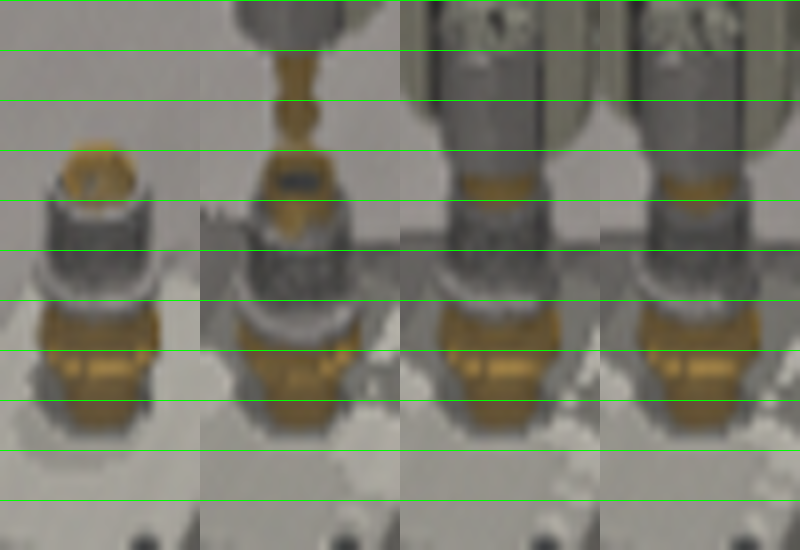

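The sleeve is forward: its lower edge is at row 300–305 in both the first and last panels, against about 340 when back. So it is locked. I'll unload, give a light tug to test the lock, release and retreat.

```bash
python3 - <<'E'
from h import *
m=[.5565,-.1533]
ctrl.move_straight([*m,.1378],max_speed=.01); st("unload")
r=ctrl.move_straight([*m,.1415],max_speed=.01,max_force=6); st(("tug",r))
p=ctrl.current_eef_pos()
ctrl.move_straight([*m,p[2]-.0006],max_speed=.01); st()
ctrl.ungrasp(); st("open")
r=ctrl.move_straight([*m,.20],max_speed=.06,max_force=6); st(r)
ctrl.move_straight([*m,.30],max_speed=.15)
ctrl.movep([.45,-.4,.30],Q); ctrl.wait(.3); st()
pic("side","s9.png");pic("top","t9.png")
a=cv2.imread("pics/s9.png")[100:180,200:280];b=cv2.imread("pics/t9.png")[85:165,285:365]
cv2.imwrite("pics/c9.png",cv2.resize(np.hstack([a,b]),None,fx=5,fy=5,interpolation=cv2.INTER_CUBIC))
E
```

```text
unload t 25.16 p [ 0.5566 -0.1532  0.1379] F [-1.2191 -3.3793  3.9679] w 0.042
('tug', True) t 25.48 p [ 0.5565 -0.1536  0.1398] F [1.0734 0.1413 1.3334] w 0.0415
 t 25.77 p [ 0.5566 -0.1533  0.1393] F [-0.1658 -1.9808  5.084 ] w 0.0418
open t 26.73 p [ 0.5565 -0.1533  0.1392] F [ 0.5556 -0.4361  0.6293] w 0.0931
False t 27.89 p [ 0.5563 -0.1533  0.1996] F [-0.9951 -1.2707 -0.9936] w 0.0927
 t 30.05 p [ 0.4507 -0.3991  0.3001] F [-0.1635  0.5458 -1.3676] w 0.0927
```

View pics/c9.png

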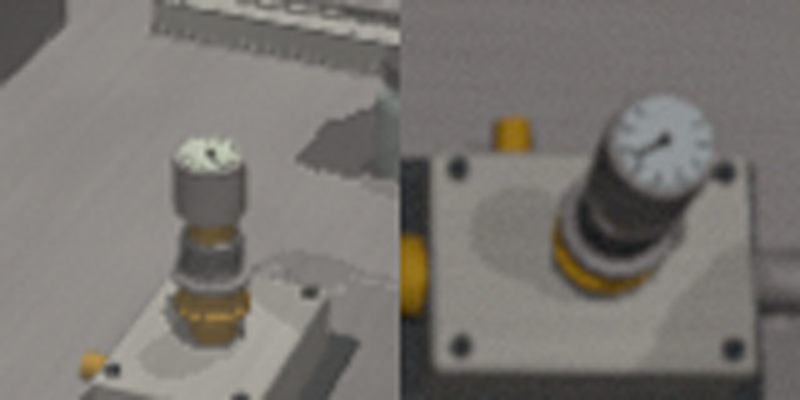

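View pics/s9.png

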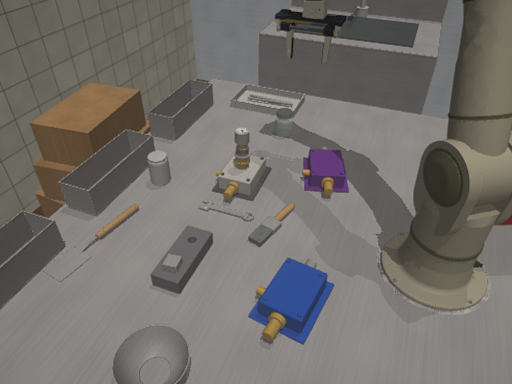

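```bash
python3 - <<'E'
from h import *
print(tri((336.9,112.6),(241.2,129.8)))
a=[cv2.resize(cv2.imread(f"pics/{n}.png")[130:180,230:255],None,fx=8,fy=11,interpolation=cv2.INTER_CUBIC) for n in("side0","s6","s9")]
im=np.hstack(a)
for y in range(0,550,50): im[y]=(0,255,0)
cv2.imwrite("pics/cmp2.png",im)
E
```

```text
(array([ 0.5557, -0.1508,  0.1761]), np.float64(0.0013021453452277986))
```

View pics/cmp2.png

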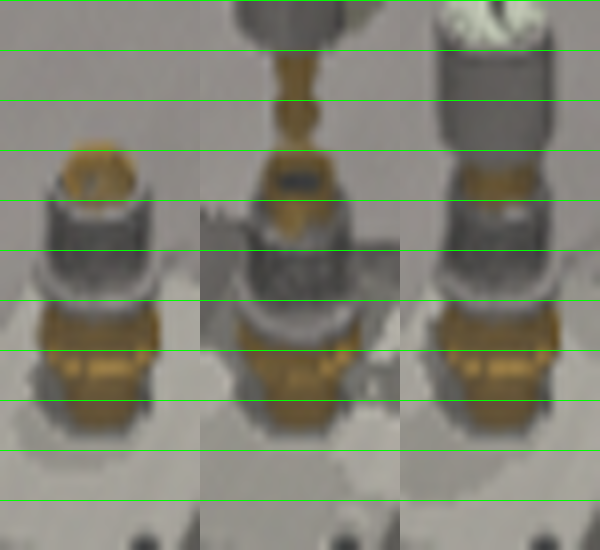

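```bash
python3 - <<'E'
from h import *
ctrl.close_job(); st()
E
```

```text
the job is handed in; nothing more can be done
the job is handed in; nothing more can be done
```

The gauge is plugged into the coupler and locked, and the job was handed in at about 30 s with the gripper open and clear.

- **Sleeve:** I gripped the barrel and drew it down 12.6 mm to its stop, with about 14 N at most. After I let go, the picture showed it staying back with the plunger up.
- **Gauge:** I took it from the rack and pushed the plug in down to the hard stop, with readings up to about 14 N downward and 5 N sideways. The sleeve sprang forward; in the final picture it sits at the same height as at the start. The stop at about 14 N came after the sleeve was already forward, but stayed well under the 28 N limit.
- **Lock test:** a light upward tug stopped on force where the locked rest height should be, and the gauge stayed in when released.
- **Spare:** it is still in its rack hole.

One check disagreed a little. The camera put the dial top at z = 0.176 m, against about 0.171 m expected. About 2 mm of that fits the height error I saw on the dial earlier; the rest I put down to pixel reading. An unlocked gauge should have been pushed up by more than 10 mm.

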